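Count three specimen mounts into the shuttle tray

TASK

Slide the white tray by its blue knob to its far stop, in line with the lane, then push exactly the first three green mounts out of the lane, clear of its mouth and into the tray, leaving the last two in the lane. Then slide the tray with its three mounts fully back to its near stop, all five mounts staying flat and upright, without disturbing the loupe, the pot, the dish or the small mount on the worktop.

Things in the scene. Friction and masses are not known exactly. Their poses are not given: they have to be found in the camera images.
- station: Fixed loading station: white lane with five mounts, and beyond its mouth a grey bed on which a white tray slides across. Origin: on the worktop below the middle of the lane's mouth; y points along the lane and out of the mouth, over the tray; x points across (away from the robot at yaw 0).
- mouth (a point): Middle of the lane's floor at its mouth, 8 mm above the worktop; axes as the station's. The lane runs from here to y = -225 mm, open at both ends, between two grey rails: inner faces at x = -16.5 and +16.5 mm, tops 6 mm above its floor, so mounts rise 12 mm above the rails.
- shuttle (a joint): Slide of the white tray along the station's -x direction, in m: 0 = against its far stop, in line with the lane's mouth (loading place); 0.10 = against its near stop, toward the robot (hand-over place). About 1 N of friction, stays where left.
- tray (a point): Middle of the tray's open edge facing the lane, at floor height (6 mm above the worktop, 2 mm below the lane's floor); axes as the station's; above the station's origin at joint 0. Floor from y = 2 to 136 mm; side walls at y = 12 to 140 mm, 41 mm apart inside, 4 mm thick, 9 mm high; end wall at y = 136 to 140 mm. Room for four mounts in a row.
- knob_top (a point): Centre of the top of the tray's blue knob, 44 mm above the worktop, at y = 157 mm of the tray: an upright post 18 mm across, 38 mm tall from the tray's floor. Push it or pinch it to slide the tray. The rubber stops beside it are 11 mm high.
- mount_1: Green resin specimen mount, upright disc 30 mm across and 18 mm high, number 1 of the five in the lane counted from the mouth (nearest the mouth). Origin: centre of its underside; z up.
- mount_2: Green resin specimen mount, upright disc 30 mm across and 18 mm high, number 2 of the five in the lane counted from the mouth. Origin: centre of its underside; z up.
- mount_3: Green resin specimen mount, upright disc 30 mm across and 18 mm high, number 3 of the five in the lane counted from the mouth. Origin: centre of its underside; z up.
- mount_4: Green resin specimen mount, upright disc 30 mm across and 18 mm high, number 4 of the five in the lane counted from the mouth. Origin: centre of its underside; z up.
- mount_5: Green resin specimen mount, upright disc 30 mm across and 18 mm high, number 5 of the five in the lane counted from the mouth (the last). Origin: centre of its underside; z up.
- loupe: Bystander: glass loupe with black rim, 41 mm across, 42 mm high. Origin: centre of its underside.
- pot: Bystander: white specimen pot, 47 mm across, 43 mm high. Origin: centre of its underside.
- dish: Bystander: clear petri dish, 61 mm across, 15 mm high. Origin: centre of its underside.
- small_mount: Bystander: small green resin mount, 25 mm across, 15 mm high, standing on the worktop; not part of the batch. Origin: centre of its underside.

How it is judged:
By the outcome, as a careful person would: the job done as asked, in the order asked, and still so for the second after the job is handed in, with the robot touching nothing.
It also fails if it takes over 66 s, if anything falls off the work surface, if the arm or the gripper's body presses on something with over 40 N, if the wrist force passes 120 N, or if a joint passes its speed limit or range.

ROBOT

A 7-joint arm with a two-finger parallel gripper is mounted at the origin on a cart in front of the work surface, level with it; the furniture and walls round the work are solid. World frame = base frame: x ahead of the robot, y to its left, z up, the work surface at z = 0. Lengths are in mm, angles in rad, forces in N, time in s.
With the tool pointing down it reaches from about 400 to 875 mm from the base axis. Payload 6.5 kg.
Tool frame: the origin (TCP) lies on the centre line of the jaws, within the pads' length; the fingertips stand 22 mm ahead of it and the grasp point (between the pads) lies 3 mm ahead of it; z points along the fingers, y is the line along which they close (so a half turn about z gives the same grasp; the last joint's range is limited). The gripper opens to 85 mm and grips with 20 to 120 N. Pads are 22 mm wide; open, the fingers measure 114 mm over their backs; the gripper's body (76 mm by 85 mm) begins 54 mm behind the grasp point. The pads swing forward as they close: fully open they stand 13 mm farther back than shut.
Start: joints at [-1.413, 0.536, -0.004, 1.538, 0.003, 1.067, -0.071], TCP at [144.255, 633.783, 215.39] pointing down, gripper open.
Joint ranges: [-2.7, 2.7], [-0.37, 2.16], [-1.27, 1.26], [0.24, 2.4], [-1.31, 4.45], [0.19, 1.91], [-2.76, 2.76]. Speed limits (rad/s): [2.39, 2.39, 3.14, 3.14, 3.14, 3.14, 3.14].

INTERFACE

Orientations are given as [roll, pitch, yaw] about the fixed x, y, z axes, in that order (R = Rz(yaw) Ry(pitch) Rx(roll)).
In Python, from workcell import bot gives the robot as it stands.
- The arm moves only by the tool jog_arm, never from a script. Its argument "commands" is a list of rows, each an object with "xyz": the shift along the world's x, y, z in units of 0.06 m (1.0 is 0.06 m), a list of three; "turn": the turn, a rotation vector about the world's x, y, z in units of 10 degrees (1.0 is 10 degrees), a list of three; "gripper": the opening, from 0 (shut) to 1 (fully open). A call has 1 to 10 rows; each row shifts and turns the commanded pose from where the row before left it; what a row does not reach is not made up. A row lasts 1/8 s, in which the tool goes at most 62.5 mm and 10.7 degrees, less where a joint would pass 70% of its speed; a pose out of reach is approached as far as the arm can. A call with a number of a shift or a turn outside -1 to 1 is refused whole. A call with a gripper value outside its range is refused whole. The fingers move at their own pace and stop on an object; the grip force is fixed at half the most. Time passes only in rows, so rows that do not move let the fingers close. It gives the time, the measured TCP pose, the force, the opening and the grip force at its end, in the units of the state.
- bot.get_state(): the state, without advancing time (a new reading comes with each control period).
- bot.snapshot(name): name is "scene" or "top" or "wrist"; returns a dict with "pixels" (480x640x3 uint8, red, green, blue), "fx", "fy", "cx", "cy" (pixels), "rvec" (rotation vector, rad) and "tvec" (3), from world to camera coordinates, as OpenCV has them. Camera axes: x right, y down, z forward; pixel columns grow to the right and rows downward; lengths in mm; the calibration is good to about 2 mm. A picture is of the moment at which its call begins. There is no depth.
- bot.job_done(): hands the job in; it is judged then, once.
The state is a dict: "time": time; "joint_positions": joint angles; "joint_vel": joint speeds; "tau": joint torques, N m; "eef_pos": TCP position; "tool_rot": TCP orientation; "contact_force": force on the tool from outside, world axes, zero at the start; "ft_torque": the same for the moment, N m; "gripper_width": finger opening in mm; "gripper_force": force on a finger pad.
Only numpy, scipy, OpenCV 4.12 (cv2) and the standard library are available. Lean on these libraries where they do the work, as an engineer would, in place of code of your own. Each camera call takes 0.05 s, during which the arm holds its last target. There are 200 camera calls.

## Working session

There is one attempt and no reset: what is moved stays moved. The work goes in short steps, Python scripts to look and compute and a tool call to move; the robot and the scene stay as the last step left them, time stands still between calls to the robot, and variables do not carry over. Pictures are saved under pics/ and viewed, at most 10 in all, crops included, and the job is handed in when it is done.

Besides the shell and the picture viewer there is one more tool, called after ">>>" as name(argument=value, ...) on one line, values as JSON. jog_arm: Moves the arm, as the interface text tells. Shifts and turns lie within -1 to 1; 1 stands for 0.06 m of shift or 10 degrees of turn. Its arguments: {"type":"object","properties":{"commands":{"type":"array"}},"required":["commands"]}

```bash
mkdir -p pics
cat > h.py <<'E'
import numpy as np, cv2
from workcell import bot
def snap(n,f=None):
    s=bot.snapshot(n)
    if f: cv2.imwrite('pics/'+f,cv2.cvtColor(np.asarray(s['pixels']),cv2.COLOR_RGB2BGR))
    s['R']=cv2.Rodrigues(np.array(s['rvec'],float))[0]; s['t']=np.array(s['tvec'],float).ravel()
    return s
def ray(s,u,v,z):
    d=s['R'].T@np.array([(u-s['cx'])/s['fx'],(v-s['cy'])/s['fy'],1]); c=-s['R'].T@s['t']
    return c+d*(z-c[2])/d[2]
def proj(s,p):
    q=s['R']@np.array(p,float)+s['t']; return q[:2]/q[2]*[s['fx'],s['fy']]+[s['cx'],s['cy']]
def blobs(s,lo,hi,mina=30):
    h=cv2.cvtColor(np.asarray(s['pixels']),cv2.COLOR_RGB2HSV)
    m=cv2.inRange(h,np.array(lo),np.array(hi)); n,l,st,c=cv2.connectedComponentsWithStats(m)
    return [(c[i].round(1).tolist(),st[i].tolist()) for i in range(1,n) if st[i,4]>=mina]
E
python3 - <<'E'
from h import *
for n in('scene','top'):
    s=snap(n,n+'0.png'); print(n,(-s['R'].T@s['t']).round(),s['fx'])
    print('green',blobs(s,(40,60,40),(85,255,255))); print('blue',blobs(s,(95,100,50),(130,255,255)))
print(bot.get_state())
E
```

```text
scene [ -69. -660.  745.] 578.8293758026706
green [([310.1, 268.3], [286, 247, 49, 43, 605]), ([340.0, 293.5], [333, 286, 15, 16, 129]), ([311.3, 328.5], [305, 320, 14, 17, 121])]
blue [([218.3, 219.0], [213, 210, 12, 20, 167]), ([526.7, 373.1], [521, 367, 13, 13, 137])]
top [ 428.  -51. 1060.] 470.0307894679897
green [([291.1, 267.6], [286, 262, 11, 12, 55]), ([306.2, 270.0], [301, 265, 12, 11, 53]), ([322.6, 273.2], [318, 268, 11, 11, 49]), ([338.0, 275.6], [333, 270, 11, 12, 53]), ([355.5, 279.4], [350, 274, 12, 11, 52]), ([361.9, 321.4], [357, 316, 11, 11, 56])]
blue [([513.5, 263.4], [510, 260, 8, 8, 50]), ([202.5, 280.8], [197, 277, 12, 9, 79])]
{'time': 0.1, 'joint_positions': array([-1.41321326,  0.53710682, -0.00446708,  1.53876175,  0.00259126,
        1.06732495, -0.07117736]), 'joint_vel': array([-0.0006824 , -0.00194043,  0.00117823, -0.00159522,  0.00039977,
       -0.00052093, -0.00062647]), 'tau': array([ 2.39539928e-03, -5.84563494e+01,  1.05164420e+00, -2.59772122e+01,
        1.26380738e-02,  4.74712055e-03, -2.90969254e-06]), 'eef_pos': array([144.11085687, 633.20826744, 214.59472551]), 'tool_rot': array([-3.14000039e+00,  9.56121706e-05,  2.91792422e+00]), 'contact_force': array([ 1.06409917, -0.62354663, -0.29833933]), 'ft_torque': array([ 0.03461567, -0.01558233,  0.01559421]), 'gripper_force': 0.0, 'gripper_width': 85.51510039543511}
```

View pics/top0.png

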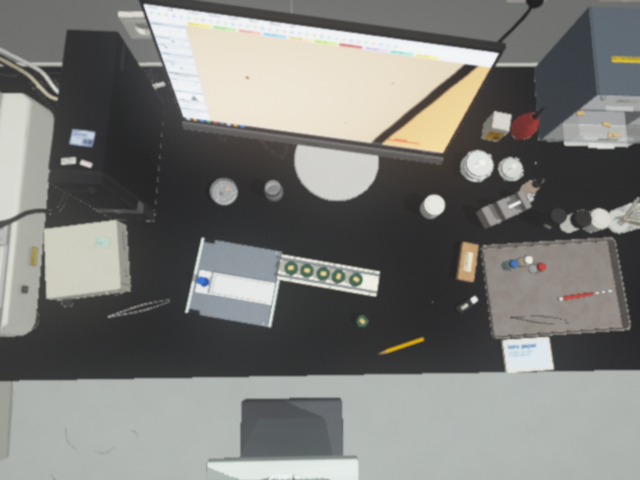

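View pics/scene0.png

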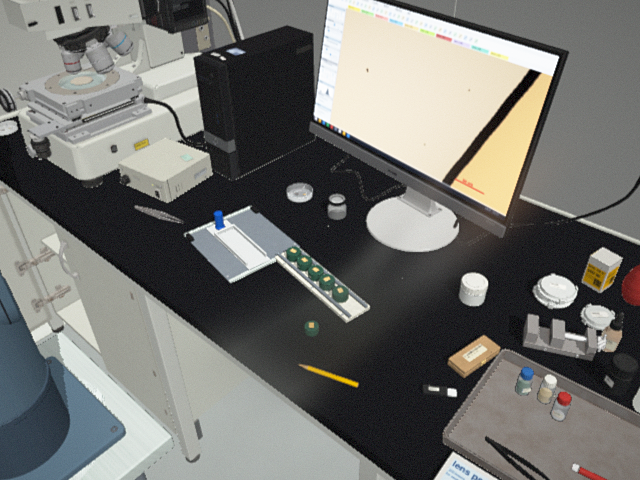

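Run:
```python
from h import *
s=snap('top'); im=cv2.cvtColor(np.asarray(s['pixels']),cv2.COLOR_RGB2BGR)
cv2.imwrite('pics/crop.png',cv2.resize(im[225:335,180:390],None,fx=3.8,fy=3.8,interpolation=cv2.INTER_CUBIC))
P=np.array([ray(s,*b[0],24)[:2] for b in blobs(s,(40,60,40),(85,255,255))]); print(P.round(1))
M=P[:5]; c=M.mean(0); d=np.linalg.svd(M-c)[2][0]; d*=np.sign(d[1]); print('dir',d,np.diff(M@d))
print('perp res',((M-c)@[d[1],-d[0]]).round(1))
k=ray(s,*[b for b in blobs(s,(95,100,50),(130,255,255)) if b[0][0]<300][0][0],42); print('knob top',k)
t=snap('scene')
kb=[b for b in blobs(t,(95,100,50),(130,255,255)) if b[0][0]<300][0]; print(kb,'top-pt',ray(t,kb[0][0],kb[1][1]+3,44), ray(t,*kb[0],25))
for n,u,v,z in(('loupe',274,190,30),('dish',223,191,10),('pot',432,206,43)): print(n,ray(s,u,v,z).round())
for p in ((279,257),(275,288),(380,272),(376,295)): print(p,ray(s,*p,10).round(1))
```

```text
[[ 553.1  -21.9]
 [ 547.1  -56. ]
 [ 539.8  -91.5]
 [ 534.1 -125.5]
 [ 525.  -164.3]
 [ 433.7 -174.6]]
dir [0.19178228 0.98143749] [-34.54349213 -36.29451465 -34.48243607 -39.82021992]
perp res [-0.4  0.3 -0.1  0.8 -0.6]
knob top [524.4396741  168.39994634  42.        ]
([218.3, 219.0], [213, 210, 12, 20, 166]) top-pt [525.69486382 169.67510158  44.        ] [527.29873472 175.11037597  25.        ]
loupe [730.  16.  30.]
dish [734. 134.  10.]
pot [ 686. -339.   43.]
(279, 257) [579.1   5.6  10. ]
(275, 288) [509.5  14.4  10. ]
(380, 272) [ 542.6 -221.4   10. ]
(376, 295) [ 491.2 -210.5   10. ]
```

View pics/crop.png

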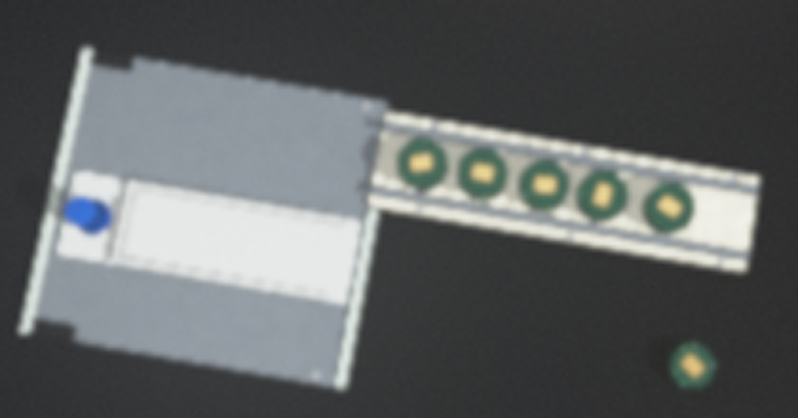

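Run:
```python
from h import *
s=snap('top')
f=lambda u,v,z: ray(s,180+(u+.5)/3.8-.5,225+(v+.5)/3.8-.5,z)[:2]
A=f(376.5,158.5,12);B=f(752.5,224,12); d=(A-B);L=np.hypot(*d);d/=L
print('mouth mid',A,'rear',B,'len',L,'dir',d,'yaw',np.degrees(np.arctan2(-d[0],d[1])))
x=np.array([d[1],-d[0]])
for e in(((68,262),(345,303)),((130,182),(362,218))):  # tray long edges
    a,b=f(*e[0],9),f(*e[1],9);v=(a-b)/np.hypot(*(a-b));print('tray edge',v, (a-A)@x,(b-A)@x)
v=f(88,47,10)-f(25,333,10);v/=np.hypot(*v);print('rail x-dir',v)
v=f(378,208,10)-f(342,388,10);v/=np.hypot(*v);print('rail2 x-dir',v)
for b in blobs(s,(40,60,40),(85,255,255))[:5]:
    p=ray(s,*b[0],25)[:2]-A; print('mount',(p@x).round(1),(p@d).round(1))
k=np.array([524.8,169]); print('knob st',(k-A)@x,(k-A)@d)
```

```text
mouth mid [557.66743047   6.10410958] rear [ 516.41430877 -214.84299659] len 224.76530821353018 dir [0.18353865 0.98301249] yaw -10.57594454451664
tray edge [0.15820824 0.98740577] -90.24504105125891 -86.05162922693827
tray edge [0.16515022 0.98626842] -38.2760113282179 -35.699255677424176
rail x-dir [ 0.9829594  -0.18382281]
rail2 x-dir [ 0.98059301 -0.19605443]
mount 0.6 -28.7
mount 1.1 -62.9
mount 0.1 -99.7
mount 0.9 -133.7
mount -0.7 -173.4
knob st -62.20678694800369 154.09625160305248
```

>>> jog_arm(commands=[{"xyz": [0.6,-0.8,0],"turn": [0,0,-0.8],"gripper": 0.5},{"xyz": [0.6,-0.8,0],"turn": [0,0,-0.9],"gripper": 0.5},{"xyz": [0.6,-0.8,0],"turn": [0,0,-0.9],"gripper": 0.5},{"xyz": [0.6,-0.8,0],"turn": [0,0,-0.9],"gripper": 0.5},{"xyz": [0.6,-0.8,0],"turn": [0,0,-0.9],"gripper": 0.5},{"xyz": [0.6,-0.8,0],"turn": [0,0,-0.9],"gripper": 0.5},{"xyz": [0.6,-0.8,0],"turn": [0,0,-0.9],"gripper": 0.5},{"xyz": [0.6,-0.8,0],"turn": [0,0,-0.9],"gripper": 0.5},{"xyz": [0.6,-0.8,0],"turn": [0,0,-0.9],"gripper": 0.5},{"xyz": [0.6,-0.5,0],"turn": [0,0,-0.8],"gripper": 0.5}])

```text
time: 1.5
eef_pos: [505.3, 169.1, 215.7]
tool_rot: [3.141, -0.0, 1.375]
contact_force: [-0.1, 0.9, -0.6]
gripper_width: 42.6
gripper_force: 0.0
```

>>> jog_arm(commands=[{"xyz": [0.34,0.02,-0.7],"turn": [0,0,0.04],"gripper": 0.5},{"xyz": [0,0,-0.8],"turn": [0,0,0],"gripper": 0.5},{"xyz": [0,0,-0.6],"turn": [0,0,0],"gripper": 0.5},{"xyz": [0,0,0],"turn": [0,0,0],"gripper": 0.5}])

```text
time: 2.0
eef_pos: [522.5, 172.2, 87.2]
tool_rot: [-3.137, 0.003, 1.389]
contact_force: [0.3, 0.6, 1.2]
gripper_width: 42.5
gripper_force: 0.0
```

Run:
```python
from h import *
s=snap('scene','sc1.png'); im=cv2.imread('pics/sc1.png'); a=cv2.resize(im[110:310,120:360],None,fx=2,fy=2)
s=snap('wrist','w1.png'); w=cv2.imread('pics/w1.png'); b=cv2.resize(w,(320,240)); c=np.zeros((400,800,3),np.uint8); c[:,:480]=a; c[:240,480:]=b
cv2.imwrite('pics/c1.png',c)
```

```text
(no output)
```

View pics/c1.png

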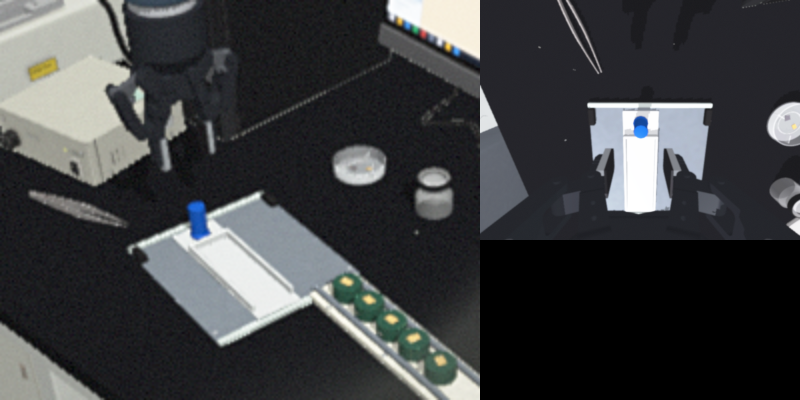

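>>> jog_arm(commands=[{"xyz": [0.04,-0.03,-0.4],"turn": [0,0,0],"gripper": 0.5},{"xyz": [0,0,-0.35],"turn": [0,0,0],"gripper": 0.5},{"xyz": [0,0,0],"turn": [0,0,0],"gripper": 0.5},{"xyz": [0,0,0],"turn": [0,0,0],"gripper": 0},{"xyz": [0,0,0],"turn": [0,0,0],"gripper": 0},{"xyz": [0,0,0],"turn": [0,0,0],"gripper": 0}])

```text
time: 2.85
eef_pos: [527.5, 171.4, 45.2]
tool_rot: [3.141, -0.001, 1.389]
contact_force: [0.3, -0.3, -0.2]
gripper_width: -0.2
gripper_force: 0.0
```

Run:
```python
from h import *
s=snap('scene','sc2.png'); print(blobs(s,(95,100,50),(130,255,255)))
im=cv2.imread('pics/sc2.png'); a=cv2.resize(im[110:310,120:360],None,fx=2,fy=2)
s=snap('wrist','w2.png'); w=cv2.imread('pics/w2.png'); b=cv2.resize(w,(320,240)); c=np.zeros((400,800,3),np.uint8); c[:,:480]=a; c[:240,480:]=b
cv2.imwrite('pics/c2.png',c); print(bot.get_state()['eef_pos'])
```

```text
[([218.4, 219.0], [213, 210, 12, 20, 165]), ([526.7, 373.1], [520, 367, 14, 13, 138])]
[527.23951723 171.27621027  44.76335224]
```

View pics/c2.png

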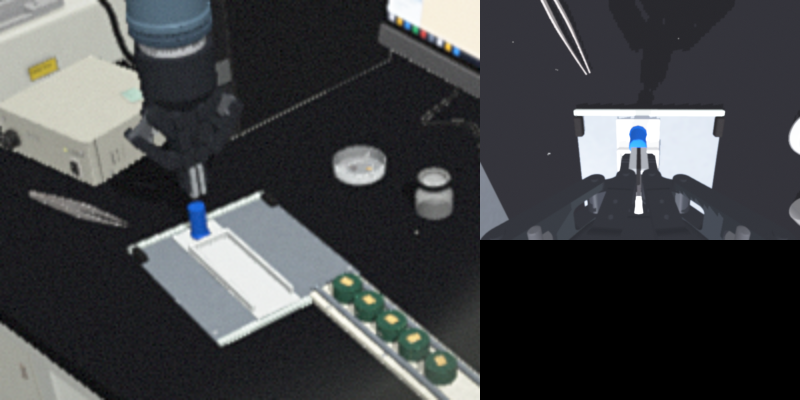

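Run:
```python
from h import *
st=bot.get_state(); p=st['eef_pos']; print(p, st['tool_rot'])
for n in('scene','top','wrist'):
    s=snap(n); print(n,(-s['R'].T@s['t']).round(),'tcp',proj(s,p).round(1),'tip',proj(s,p-[0,0,22]).round(1),'tip+8',proj(s,p-[0,0,14]).round(1),
     'knobtop',proj(s,[525.5,170,44]).round(1),'knobbase',proj(s,[525.5,170,6]).round(1),[b for b in blobs(s,(95,100,50),(130,255,255))])
w=cv2.imread('pics/w2.png'); w=cv2.resize(w[200:440,200:440],(560,560));a=cv2.imread('pics/sc2.png')[170:250,200:234]
c=np.zeros((560,800,3),np.uint8);c[:,:560]=w;c[:,562:]=cv2.resize(a,(238,560));cv2.imwrite('pics/c3.png',c)
```

```text
[527.23951723 171.27621027  44.76335224] [ 3.14119108e+00 -2.76883099e-04  1.38896187e+00]
scene [ -69. -660.  745.] tcp [218.3 212.1] tip [219.6 220.6] tip+8 [219.1 217.5] knobtop [218.1 213. ] knobbase [220.3 227.5] [([218.4, 219.0], [213, 210, 12, 20, 164]), ([526.7, 373.1], [520, 367, 14, 13, 137])]
top [ 428.  -51. 1060.] tcp [200.9 279.4] tip [203.1 280.3] tip+8 [202.3 280. ] knobtop [201.6 280.2] knobbase [205.2 281.8] [([513.5, 263.4], [510, 260, 8, 8, 50]), ([205.0, 282.3], [201, 279, 8, 7, 37])]
wrist [542. 245. 202.] tcp [314.8 297.5] tip [315.  279.7] tip+8 [314.9 285.7] knobtop [311.7 299.8] knobbase [312.5 271.1] [([315.9, 274.7], [298, 251, 36, 49, 1382])]
```

View pics/c3.png

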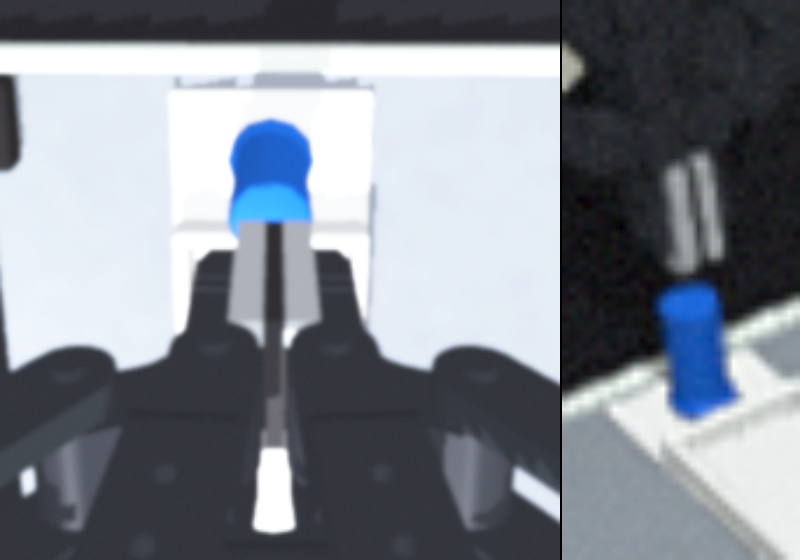

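Run:
```python
from h import *
S=snap('scene');W=snap('wrist','w3.png')
def tri(a,b):
    P=[];q=[]
    for s,(u,v) in((S,a),(W,b)):
        K=np.array([[s['fx'],0,s['cx']],[0,s['fy'],s['cy']],[0,0,1]]);P.append(K@np.c_[s['R'],s['t']]);q.append(np.array([u,v],float))
    X=cv2.triangulatePoints(P[0],P[1],q[0],q[1]).ravel();return X[:3]/X[3]
print('tip',tri((217.6,208.7),(318,294)))
w=cv2.cvtColor(np.asarray(W['pixels']),cv2.COLOR_RGB2HSV)
m=cv2.inRange(w,np.array((95,100,50)),np.array((130,255,255)))
for r in range(250,302,4): 
    c=np.where(m[r])[0]; print(r,c.min() if len(c) else None,c.max() if len(c) else None,w[r,(c.min()+c.max())//2] if len(c) else '')
for y in(166,170,172,174,176,178): print(y,'top front/back',proj(W,[527,y+9,44]).round(1),proj(W,[527,y-9,44]).round(1),'base front',proj(W,[527,y+9,6]).round(1), 'width44',proj(W,[536,y,44])[0]-proj(W,[518,y,44])[0])
```

```text
tip [529.58114363 175.35838331  50.36547122]
250 None None 
254 307 326 [108 217 233]
258 302 330 [109 213 201]
262 301 332 [108 215 200]
266 299 333 [109 215 202]
270 299 333 [109 216 201]
274 301 332 [109 215 203]
278 301 331 [108 208 237]
282 301 332 [102 197 255]
286 300 332 [101 195 255]
290 299 333 [100 189 255]
294 298 333 [106 190 252]
298 300 301 [105 125 254]
166 top front/back [313. 290.] [319.7 322.9] base front [313.6 262.7] width44 36.40036387067914
170 top front/back [311.4 282.4] [318.3 315.7] base front [312.3 256.3] width44 36.637131829103225
172 top front/back [310.6 278.5] [317.5 312.1] base front [311.7 253. ] width44 36.756673213584634
174 top front/back [309.8 274.7] [316.8 308.5] base front [311.  249.8] width44 36.87699627946046
176 top front/back [309.  270.8] [316.  304.8] base front [310.3 246.5] width44 36.99810870876905
178 top front/back [308.2 266.9] [315.3 301.2] base front [309.7 243.2] width44 37.1200182843948
```

Run:
```python
import cv2,numpy as np
g=lambda f,y0,y1,x0,x1,k:cv2.resize((255*(cv2.imread(f)[y0:y1,x0:x1]/255.)**.45).astype(np.uint8),None,fx=k,fy=k,interpolation=cv2.INTER_CUBIC)
a=g('pics/sc1.png',150,240,180,260,5);b=g('pics/w1.png',180,480,180,480,1.3);c=np.zeros((450,800,3),np.uint8);c[:,:400]=a;c[:390,405:795]=b
cv2.imwrite('pics/c4.png',c)
```

```text
(no output)
```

View pics/c4.png

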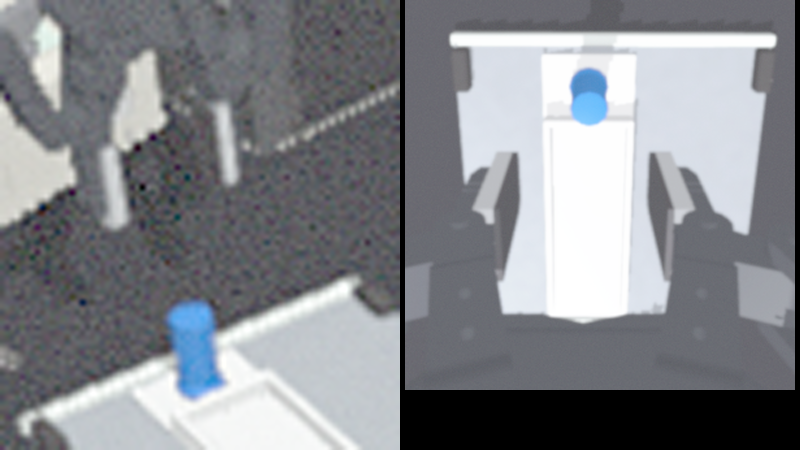

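Run:
```python
from h import *
from scipy.optimize import brentq
S=snap('scene');W=snap('wrist');p=bot.get_state()['eef_pos'];d=np.array([.187,.982,0])
for n,s,o,v in(('scene',S,-11,209),('wrist',W,11,294),('wristback',W,-11,294)):
    print(n,brentq(lambda z:proj(s,np.r_[(p+o*d)[:2],z])[1]-v,-50,190))
# half open sc1: tcp (522.5,172.2,87.2)
q=np.array([522.5,172.2,0]);x=np.array([.982,-.187,0])
for o,u,v in((-21,203,195.6),(21,226.4,187)):
    f=lambda z:proj(S,np.r_[(q+o*x-11*d)[:2],z]); z=brentq(lambda z:f(z)[1]-v,0,190); print('open',z,f(z),u)
```

```text
scene 58.842468418914734
wrist 63.992692846804665
wristback 16.890041674662914
open 102.71915165487016 [206.26578539 195.6       ] 203
open 106.31347180433761 [224.26086105 187.        ] 226.4
```

>>> jog_arm(commands=[{"xyz": [0,0.02,0],"turn": [0,0,0],"gripper": 0.5},{"xyz": [0,0,0],"turn": [0,0,0],"gripper": 0.5},{"xyz": [0,0,-0.25],"turn": [0,0,0],"gripper": 0.5},{"xyz": [0,0,0],"turn": [0,0,0],"gripper": 0.5}])

```text
time: 3.8
eef_pos: [525.8, 172.0, 27.9]
tool_rot: [-3.139, 0.001, 1.389]
contact_force: [-0.1, -0.3, 0.4]
gripper_width: 42.9
gripper_force: 0.0
```

Run:
```python
from h import *
snap('scene','sc5.png');snap('wrist','w5.png')
g=lambda f,y0,y1,x0,x1,k:cv2.resize((255*(cv2.imread(f)[y0:y1,x0:x1]/255.)**.45).astype(np.uint8),None,fx=k,fy=k,interpolation=cv2.INTER_CUBIC)
a=g('pics/sc5.png',170,260,180,260,5);b=g('pics/w5.png',180,480,180,480,1.3);c=np.zeros((450,800,3),np.uint8);c[:,:400]=a;c[:390,405:795]=b
cv2.imwrite('pics/c5.png',c)
```

```text
(no output)
```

View pics/c5.png

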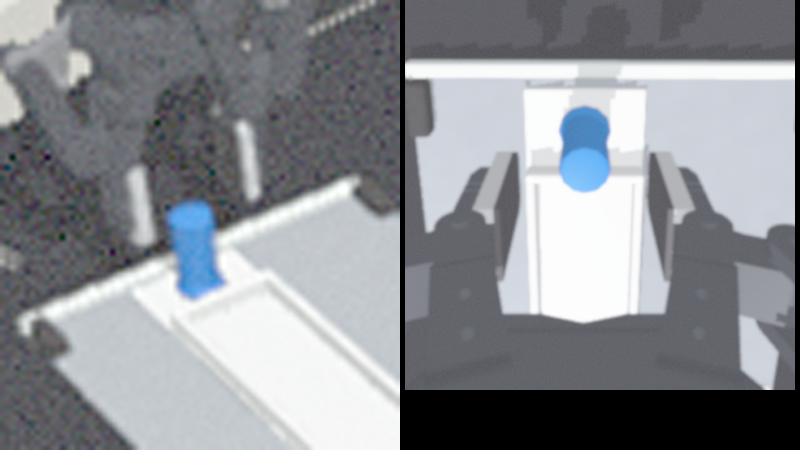

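>>> jog_arm(commands=[{"xyz": [0.03,0.05,-0.2],"turn": [0,0,0],"gripper": 0.5},{"xyz": [0,0,-0.15],"turn": [0,0,0],"gripper": 0.5},{"xyz": [0,0,0],"turn": [0,0,0],"gripper": 0.3},{"xyz": [0,0,0],"turn": [0,0,0],"gripper": 0},{"xyz": [0,0,0],"turn": [0,0,0],"gripper": 0}])

```text
time: 4.53
eef_pos: [528.6, 175.1, 8.2]
tool_rot: [-3.141, 0.0, 1.389]
contact_force: [0.5, -0.9, -4.6]
gripper_width: 15.9
gripper_force: 58.6
```

>>> jog_arm(commands=[{"xyz": [0.23,-0.044,0],"turn": [0,0,0],"gripper": 0},{"xyz": [0.23,-0.044,0],"turn": [0,0,0],"gripper": 0},{"xyz": [0.23,-0.044,0],"turn": [0,0,0],"gripper": 0},{"xyz": [0.2,-0.038,0],"turn": [0,0,0],"gripper": 0},{"xyz": [0,0,0],"turn": [0,0,0],"gripper": 0}])

```text
time: 5.15
eef_pos: [583.9, 164.8, 8.3]
tool_rot: [3.14, -0.0, 1.388]
contact_force: [1.4, 0.1, -5.6]
gripper_width: 15.5
gripper_force: 60.0
```

>>> jog_arm(commands=[{"xyz": [0.05,-0.01,0],"turn": [0,0,0],"gripper": 0},{"xyz": [0.05,-0.01,0],"turn": [0,0,0],"gripper": 0},{"xyz": [0,0,0],"turn": [0,0,0],"gripper": 0}])

```text
time: 5.52
eef_pos: [588.3, 164.0, 8.3]
tool_rot: [3.142, 0.0, 1.389]
contact_force: [-0.5, -0.6, -7.0]
gripper_width: 15.7
gripper_force: 59.9
```

>>> jog_arm(commands=[{"xyz": [0.04,-0.008,0],"turn": [0,0,0],"gripper": 0},{"xyz": [0,0,0],"turn": [0,0,0],"gripper": 0}])

```text
time: 5.78
eef_pos: [589.0, 163.8, 8.2]
tool_rot: [-3.138, 0.0, 1.389]
contact_force: [-4.8, -0.5, -1.4]
gripper_width: 15.4
gripper_force: 60.6
```

>>> jog_arm(commands=[{"xyz": [0.04,-0.008,0],"turn": [0,0,0],"gripper": 0},{"xyz": [0,0,0],"turn": [0,0,0],"gripper": 0}])

```text
time: 6.02
eef_pos: [588.9, 163.8, 8.2]
tool_rot: [-3.133, 0.001, 1.39]
contact_force: [-12.3, 0.5, 5.8]
gripper_width: 15.4
gripper_force: 61.5
```

Run:
```python
from h import *
snap('top','top6.png');snap('scene','sc6.png')
g=lambda f,y0,y1,x0,x1,k:cv2.resize(cv2.imread(f)[y0:y1,x0:x1],None,fx=k,fy=k,interpolation=cv2.INTER_CUBIC)
a=g('pics/sc6.png',190,300,180,300,3.3);b=g('pics/top6.png',230,335,180,300,3.3);c=np.zeros((370,800,3),np.uint8);c[:363,:396]=a;c[:b.shape[0],402:402+396]=b
cv2.imwrite('pics/c6.png',c)
```

```text
(no output)
```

View pics/c6.png

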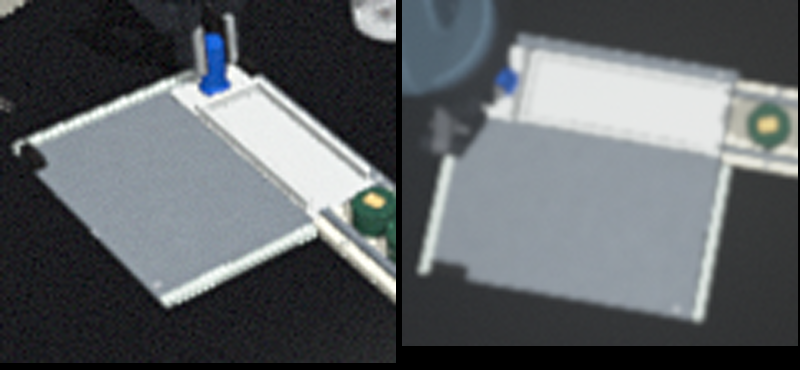

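>>> jog_arm(commands=[{"xyz": [-0.04,0.008,0],"turn": [0,0,0],"gripper": 0.47},{"xyz": [0,0,0],"turn": [0,0,0],"gripper": 0.47},{"xyz": [0,0,0.6],"turn": [0,0,0],"gripper": 0.47},{"xyz": [0,0,0.4],"turn": [0,0,0],"gripper": 0.47},{"xyz": [-0.163,-0.852,0.1],"turn": [0,0,-0.03],"gripper": 0.47},{"xyz": [-0.163,-0.852,0],"turn": [0,0,0],"gripper": 0.47},{"xyz": [-0.163,-0.852,0],"turn": [0,0,0],"gripper": 0.47},{"xyz": [-0.163,-0.852,0],"turn": [0,0,0],"gripper": 0.47},{"xyz": [-0.163,-0.852,0],"turn": [0,0,0],"gripper": 0.47},{"xyz": [0,0,0],"turn": [0,0,0],"gripper": 0.47}])

```text
time: 7.38
eef_pos: [541.6, -98.5, 75.4]
tool_rot: [3.139, 0.003, 1.375]
contact_force: [-0.2, 1.2, -0.1]
gripper_width: 40.1
gripper_force: 0.0
```

Run:
```python
from h import *
p=bot.get_state()['eef_pos'];print(p)
s=snap('wrist','w7.png');c=-s['R'].T@s['t']
for b in blobs(s,(40,60,40),(85,255,255),200): print(b, ray(s,*b[0],24).round(1))
t=snap('scene');print(blobs(t,(40,60,40),(85,255,255)))
```

```text
[541.57681698 -98.45383175  75.42983709]
([312.0, 126.3], [286, 100, 52, 54, 1732]) [555.7 -20.8  24. ]
([313.6, 189.5], [289, 165, 50, 51, 1545]) [549.7 -55.1  24. ]
([313.7, 271.4], [290, 223, 47, 100, 2859]) [ 539.6 -105.1   24. ]
([314.3, 348.4], [293, 326, 43, 48, 1332]) [ 529.  -159.4   24. ]
[([314.9, 272.2], [287, 247, 61, 55, 717]), ([311.2, 328.3], [304, 320, 14, 16, 118])]
```

View pics/w7.png

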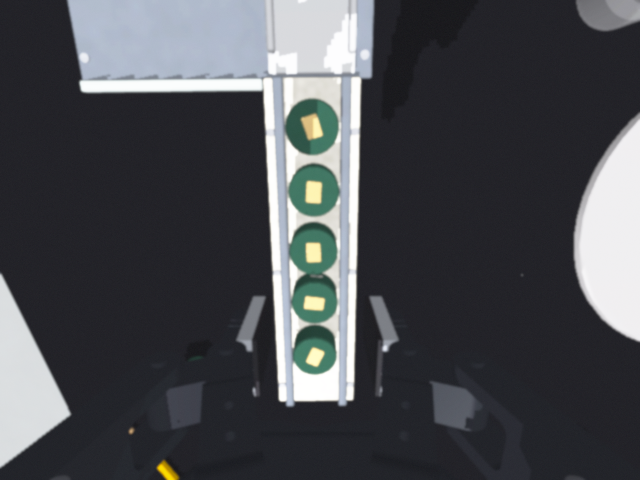

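Run:
```python
from h import *
s=snap('wrist')
for b in blobs(s,(12,50,120),(30,255,255),80): print(b[0], b[1][4], ray(s,*b[0],26).round(1))
print('tcp',bot.get_state()['eef_pos'],'mouth edge',ray(s,312,76,8).round(1),'rail end',ray(s,316,402,8).round(1))
for y in(-100,-95,-92): print(proj(s,[541,y,26]))
for z in(92,97):
  for o in(-11,11): print('tip pred',z,o,[proj(s,np.r_[541.6+k*.982*20+.187*o,-98.5-k*.187*20+.982*o,z]).round() for k in(-1,1)])
```

```text
[312.9, 137.7] 386 [555.6 -20.7  26. ]
[313.9, 202.4] 325 [549.2 -56.1  26. ]
[313.2, 261.5] 288 [541.8 -91.8  26. ]
[313.6, 311.8] 253 [ 535.5 -125.3   26. ]
[314.3, 364.7] 223 [ 528.4 -164.1   26. ]
[162.3, 473.1] 182 [ 398.8 -235.3   26. ]
tcp [542.74241933 -91.39748078  74.74505562] mouth edge [561.4  12.3   8. ] rail end [ 520.9 -209.4    8. ]
[314.41295924 274.0072257 ]
[312.85551417 266.55047852]
[311.91110549 262.02883158]
tip pred 92 -11 [array([270., 348.]), array([359., 348.])]
tip pred 92 11 [array([268., 304.]), array([361., 304.])]
tip pred 97 -11 [array([269., 355.]), array([360., 355.])]
tip pred 97 11 [array([267., 310.]), array([362., 309.])]
```

>>> jog_arm(commands=[{"xyz": [-0.015,0,-0.6],"turn": [0,0,0],"gripper": 0.47},{"xyz": [0,0,-0.5],"turn": [0,0,0],"gripper": 0.47},{"xyz": [0,0,0],"turn": [0,0,0],"gripper": 0.47},{"xyz": [0,0,0],"turn": [0,0,0],"gripper": 0.47}])

```text
time: 8.02
eef_pos: [541.9, -91.4, 9.3]
tool_rot: [3.14, -0.0, 1.385]
contact_force: [-0.0, 0.5, -0.0]
gripper_width: 40.6
gripper_force: 0.0
```

>>> jog_arm(commands=[{"xyz": [0,0,-0.05],"turn": [0,0,0],"gripper": 0.47},{"xyz": [0,0,-0.04],"turn": [0,0,0],"gripper": 0.47},{"xyz": [0,0,0],"turn": [0,0,0],"gripper": 0.47}])

```text
time: 8.4
eef_pos: [540.9, -92.1, 3.1]
tool_rot: [3.141, -0.0, 1.384]
contact_force: [-0.1, -0.5, -0.8]
gripper_width: 40.0
gripper_force: 0.0
```

Run:
```python
from h import *
print(bot.get_state()['eef_pos'],bot.get_state()['contact_force'])
snap('scene','sc8.png');snap('wrist','w8.png')
g=lambda f,y0,y1,x0,x1,k:cv2.resize((255*(cv2.imread(f)[y0:y1,x0:x1]/255.)**.55).astype(np.uint8),None,fx=k,fy=k,interpolation=cv2.INTER_CUBIC)
a=g('pics/sc8.png',230,320,270,360,4.4);b=g('pics/w8.png',180,480,180,480,1.32);c=np.zeros((400,800,3),np.uint8);c[:396,:396]=a;c[:396,402:798]=b
cv2.imwrite('pics/c8.png',c)
```

```text
[540.94402508 -92.08382137   3.14966961] [-0.13761931 -0.48544198 -0.7590448 ]
```

View pics/c8.png

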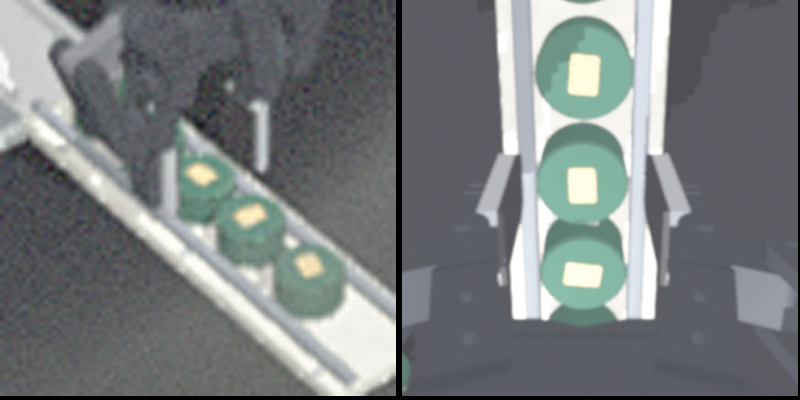

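>>> jog_arm(commands=[{"xyz": [0.01,0,-0.03],"turn": [0,0,0],"gripper": 0.47},{"xyz": [0,0,0],"turn": [0,0,0],"gripper": 0.47}])

```text
time: 8.75
eef_pos: [541.4, -92.1, 1.1]
tool_rot: [-3.141, 0.0, 1.384]
contact_force: [0.7, -0.0, 0.2]
gripper_width: 40.3
gripper_force: 0.0
```

>>> jog_arm(commands=[{"xyz": [0,0,-0.03],"turn": [0,0,0],"gripper": 0.47},{"xyz": [0,0,0],"turn": [0,0,0],"gripper": 0.47}])

```text
time: 9.0
eef_pos: [541.3, -92.0, -0.8]
tool_rot: [-3.141, 0.0, 1.384]
contact_force: [0.4, -0.2, -0.8]
gripper_width: 40.2
gripper_force: 0.0
```

Run:
```python
from h import *
st=bot.get_state();p=st['eef_pos'];print(p,st['contact_force'])
s=snap('wrist')
for b in blobs(s,(12,50,120),(30,255,255),80): print(b[0], b[1][4], ray(s,*b[0],26).round(1))
h=cv2.cvtColor(np.asarray(s['pixels']),cv2.COLOR_RGB2GRAY); print(h[300:320,225:275:3])
```

```text
[541.33476211 -92.04377362  -0.76925258] [ 0.36822414 -0.23783151 -0.81520094]
[315.1, 141.1] 914 [555.4 -20.7  26. ]
[317.0, 238.3] 620 [549.5 -55.5  26. ]
[315.5, 324.8] 125 [542.  -91.6  26. ]
[315.5, 394.2] 110 [ 535.5 -125.2   26. ]
[[ 41  42  42  41  41  40  41  42  42 118 143 144 144  97  34  85 142]
 [ 41  41  41  40  41  40  42  41  49 128 144 144 144  87  35  82 142]
 [ 42  40  41  41  40  41  40  41  55 135 144 144 142  78  36  81 142]
 [ 43  41  42  41  40  42  41  40  63 139 143 145 141  67  36  80 143]
 [ 42  41  41  41  41  42  41  40  72 142 143 144 138  57  37  78 142]
 [ 41  42  42  40  40  43  40  41  86 142 145 143 135  49  35  74 142]
 [ 41  40  40  41  42  40  41  40  99 144 144 144 129  42  36  73 141]
 [ 40  40  41  42  41  42  41  41 112 143 144 143 122  38  37  73 141]
 [ 42  40  40  41  41  42  41  45 120 144 144 144 112  36  36  73 141]
 [ 41  41  43  43  42  42  42  51 128 144 144 144 103  35  37  73 141]
 [ 42  41  43  42  42  44  41  56 136 143 145 143  91  36  36  70 142]
 [ 42  42  41  41  43  42  43  66 139 144 144 142  78  36  36  68 142]
 [ 41  40  41  42  41  42  42  74 143 144 144 141  68  36  36  68 142]
 [ 43  43  42  41  42  42  41  88 143 144 143 138  57  34  36  66 142]
 [ 41  43  40  42  42  41  41 102 144 144 144 135  50  36  36  66 142]
 [ 40  42  42  42  42  42  44 116 144 144 145 129  44  37  37  65 141]
 [ 40  41  42  41  42  42  45 127 144 145 144 121  40  37  37  64 140]
 [ 42  42  41  42  42  41  51 133 144 144 144 113  38  36  36  61 139]
 [ 41  42  42  42  43  42  59 137 144 144 143 106  37  37  35  58 139]
 [ 41  41  44  45  43  44  72 140 144 145 145  97  37  36  37  59 141]]
```

>>> jog_arm(commands=[{"xyz": [0,0,-0.025],"turn": [0,0,0],"gripper": 0.47},{"xyz": [0,0,0],"turn": [0,0,0],"gripper": 0.47}])

```text
time: 9.3
eef_pos: [541.4, -92.1, -2.2]
tool_rot: [-3.141, 0.0, 1.384]
contact_force: [0.6, -0.0, 0.1]
gripper_width: 40.4
gripper_force: 0.0
```

>>> jog_arm(commands=[{"xyz": [0,0,-0.025],"turn": [0,0,0],"gripper": 0.47},{"xyz": [0,0,0],"turn": [0,0,0],"gripper": 0.47}])

```text
time: 9.55
eef_pos: [541.6, -92.1, -3.3]
tool_rot: [3.141, -0.0, 1.384]
contact_force: [-0.5, 0.3, 4.9]
gripper_width: 40.3
gripper_force: 2.2
```

>>> jog_arm(commands=[{"xyz": [0,0,-0.025],"turn": [0,0,0],"gripper": 0.47},{"xyz": [0,0,0],"turn": [0,0,0],"gripper": 0.47}])

```text
time: 9.8
eef_pos: [541.7, -92.1, -3.5]
tool_rot: [3.142, -0.001, 1.383]
contact_force: [-6.4, 1.5, 21.3]
gripper_width: 40.1
gripper_force: 10.7
```

>>> jog_arm(commands=[{"xyz": [0,0,0.11],"turn": [0,0,0],"gripper": 0.47},{"xyz": [0,0,0],"turn": [0,0,0],"gripper": 0.47},{"xyz": [0,0,0],"turn": [0,0,0],"gripper": 0.2},{"xyz": [0,0,0],"turn": [0,0,0],"gripper": 0.2},{"xyz": [0,0,0],"turn": [0,0,0],"gripper": 0.2}])

```text
time: 10.42
eef_pos: [541.5, -92.1, 1.7]
tool_rot: [-3.142, -0.0, 1.384]
contact_force: [-1.3, 0.8, 7.7]
gripper_width: 26.6
gripper_force: 58.6
```

Run:
```python
from h import *
st=bot.get_state();print(st['eef_pos'],st['contact_force'],st['gripper_width'])
s=snap('wrist')
for b in blobs(s,(12,50,120),(30,255,255),80): print(b[0], b[1][4], ray(s,*b[0],26).round(1))
```

```text
[541.52337258 -92.08308997   1.69609349] [-1.31736715  0.83003691  7.65719849] 26.649973418616657
[314.6, 141.1] 875 [555.5 -20.7  26. ]
[316.3, 236.4] 603 [549.4 -55.4  26. ]
[317.3, 320.2] 136 [543. -91.  26.]
[315.4, 390.3] 106 [ 535.7 -125.1   26. ]
```

>>> jog_arm(commands=[{"xyz": [0.025,0.131,0.01],"turn": [0,0,0],"gripper": 0.2},{"xyz": [0.025,0.131,0],"turn": [0,0,0],"gripper": 0.2},{"xyz": [0.025,0.131,0],"turn": [0,0,0],"gripper": 0.2},{"xyz": [0.025,0.131,0],"turn": [0,0,0],"gripper": 0.2},{"xyz": [0.025,0.131,0],"turn": [0,0,0],"gripper": 0.2}])

```text
time: 11.1
eef_pos: [549.0, -52.1, 2.0]
tool_rot: [-3.141, 0.0, 1.384]
contact_force: [0.1, -0.1, -0.3]
gripper_width: 26.7
gripper_force: 59.0
```

```bash
cat > m.py <<'E'
from h import *
A=np.array([558.3,6.0]);d=np.array([.187,.982]);x=np.array([.982,-.187])
st=bot.get_state();q=st['eef_pos'][:2]-A;print('tcp',(q@x).round(1),(q@d).round(1),st['eef_pos'][2].round(1),st['contact_force'].round(1),st['gripper_width'].round(1))
for n in('wrist','top'):
    s=snap(n)
    for b in blobs(s,(12,50,120),(30,255,255),8 if n=='top' else 60):
        p=ray(s,*b[0],26)[:2]-A
        if abs(p@x)<140 and -240<p@d<160: print(n,b[1][2:],'st',(p@x).round(1),(p@d).round(1))
E
python3 m.py
```

```text
Traceback (most recent call last):
  File "m.py", line 3, in <module>
    st=bot.get_state();q=st['eef_pos'][:2]-A;print('tcp',(q@x).round(1),(q@d).round(1),st['eef_pos'][2].round(1),st['contact_force'].round(1),st['gripper_width'].round(1))
                                                                                                                                              ^^^^^^^^^^^^^^^^^^^^^^^^^
AttributeError: 'float' object has no attribute 'round'
```

```bash
sed -i "s/st\['gripper_width'\].round(1)/st['gripper_width']/" m.py; python3 m.py
```

```text
tcp 1.7 -58.8 2.0 [ 0.1 -0.1 -0.3] 26.653665720067103
wrist [29, 36, 803] st 0.8 1.1
wrist [25, 31, 429] st 0.4 -28.0
wrist [22, 27, 133] st 2.9 -57.9
top [5, 6, 24] st 0.2 -133.9
top [7, 5, 26] st 0.1 -173.8
top [6, 6, 26] st -87.2 -200.8
```

>>> jog_arm(commands=[{"xyz": [0.022,0.131,0],"turn": [0,0,0],"gripper": 0.2},{"xyz": [0.022,0.131,0],"turn": [0,0,0],"gripper": 0.2},{"xyz": [0.023,0.131,0],"turn": [0,0,0],"gripper": 0.2},{"xyz": [0.025,0.131,0],"turn": [0,0,0],"gripper": 0.2},{"xyz": [0.025,0.131,0],"turn": [0,0,0],"gripper": 0.2},{"xyz": [0.025,0.131,0],"turn": [0,0,0],"gripper": 0.2}])

```text
time: 11.95
eef_pos: [557.5, -5.0, 2.1]
tool_rot: [-3.142, -0.0, 1.384]
contact_force: [-0.4, -0.6, -0.8]
gripper_width: 26.8
gripper_force: 59.0
```

```bash
python3 m.py
```

```text
tcp 1.3 -11.0 2.1 [-0.4 -0.6 -0.8] 26.767310901942228
wrist [24, 33, 764] st -0.9 48.8
wrist [28, 32, 654] st -2.4 18.9
wrist [22, 27, 565] st 2.3 -10.7
top [5, 6, 24] st 0.2 -133.9
top [7, 5, 26] st 0.1 -173.8
top [6, 6, 26] st -87.2 -200.8
```

>>> jog_arm(commands=[{"xyz": [0.026,0.141,0],"turn": [0,0,0],"gripper": 0.2},{"xyz": [0.026,0.141,0],"turn": [0,0,0],"gripper": 0.2},{"xyz": [0.026,0.141,0],"turn": [0,0,0],"gripper": 0.2},{"xyz": [0.026,0.141,0],"turn": [0,0,0],"gripper": 0.2},{"xyz": [0.026,0.141,0],"turn": [0,0,0],"gripper": 0.2},{"xyz": [0,0,-0.017],"turn": [0,0,0],"gripper": 0.2}])

```text
time: 12.8
eef_pos: [565.3, 38.0, 1.0]
tool_rot: [-3.141, -0.001, 1.385]
contact_force: [0.1, -0.2, 0.0]
gripper_width: 26.7
gripper_force: 59.1
```

```bash
python3 m.py
```

```text
tcp 0.9 32.7 1.0 [ 0.1 -0.2  0. ] 26.697693947310444
wrist [30, 37, 788] st -3.4 92.9
wrist [33, 33, 471] st -4.4 64.1
wrist [22, 27, 95] st 1.6 36.0
top [5, 6, 24] st 0.2 -133.9
top [7, 5, 26] st 0.1 -173.8
top [6, 6, 27] st -87.3 -200.6
```

>>> jog_arm(commands=[{"xyz": [0,0,0],"turn": [0,0,0],"gripper": 0.47},{"xyz": [0,0,0],"turn": [0,0,0],"gripper": 0.47},{"xyz": [0,0,0.3],"turn": [0,0,0],"gripper": 0.47},{"xyz": [0,0,0.5],"turn": [0,0,0],"gripper": 0.5},{"xyz": [0,0,0.3],"turn": [0,0,0],"gripper": 0.5},{"xyz": [0.13,0.7,0],"turn": [0,0,0],"gripper": 0.5},{"xyz": [0.13,0.7,0],"turn": [0,0,0],"gripper": 0.5},{"xyz": [0.13,0.7,0],"turn": [0,0,0],"gripper": 0.5},{"xyz": [0,0,0],"turn": [0,0,0],"gripper": 0.5},{"xyz": [0,0,0],"turn": [0,0,0],"gripper": 0.5}])

```text
time: 14.15
eef_pos: [588.6, 161.9, 67.4]
tool_rot: [3.141, 0.001, 1.383]
contact_force: [-0.6, -0.3, -0.1]
gripper_width: 42.7
gripper_force: 0.0
```

```bash
python3 m.py; python3 -c "
from h import *
s=snap('scene')
for b in blobs(s,(12,50,120),(30,255,255),8):
    if abs(b[0][0]-300)<120: print(b, [ray(s,*b[0],z)[:2].round(1) for z in (24,26)])
print(blobs(s,(95,100,50),(130,255,255)))"
```

```text
tcp 0.6 158.7 67.4 [-0.6 -0.3 -0.1] 42.71554140143933
top [7, 6, 26] st -5.6 91.9
top [6, 5, 24] st -5.9 61.5
top [6, 5, 24] st -0.3 30.3
top [5, 6, 24] st 0.2 -133.9
top [7, 5, 26] st 0.1 -173.8
top [6, 6, 26] st -87.2 -200.8
([353.4, 8.3], [348, 5, 12, 7, 48]) [array([1877.3,  901.4]), array([1871.9,  897.1])]
([410.8, 26.6], [405, 24, 13, 6, 29]) [array([1834. ,  583.4]), array([1828.7,  580. ])]
([319.2, 120.3], [318, 119, 3, 4, 10]) [array([1015. ,  322.3]), array([1012. ,  319.6])]
([343.6, 132.8], [342, 131, 4, 5, 14]) [array([1001.9,  223.7]), array([998.9, 221.3])]
([257.9, 224.4], [256, 223, 5, 4, 15]) [array([569.8,  97.8]), array([568. ,  95.7])]
([266.0, 231.0], [264, 230, 5, 3, 15]) [array([564.8,  68.2]), array([563.1,  66.2])]
([276.5, 237.2], [274, 236, 6, 4, 18]) [array([564.1,  36.7]), array([562.4,  34.8])]
([326.3, 278.3], [323, 276, 7, 5, 23]) [array([ 535.8, -123.2]), array([ 534.2, -124.7])]
([339.8, 289.9], [337, 288, 6, 5, 23]) [array([ 528. , -162.8]), array([ 526.4, -164.2])]
([311.0, 324.5], [309, 322, 5, 6, 30]) [array([ 429.8, -181.3]), array([ 428.4, -182.7])]
([330.6, 375.3], [299, 364, 60, 23, 293]) [array([ 369.7, -277.6]), array([ 368.5, -278.7])]
[([243.5, 208.5], [239, 200, 11, 19, 153]), ([526.7, 373.1], [521, 367, 13, 13, 137])]
```

>>> jog_arm(commands=[{"xyz": [0,0.02,-0.5],"turn": [0,0,0],"gripper": 0.5},{"xyz": [0,0,-0.48],"turn": [0,0,0],"gripper": 0.5},{"xyz": [0,0,0],"turn": [0,0,0],"gripper": 0.5},{"xyz": [0,0,0],"turn": [0,0,0],"gripper": 0.25},{"xyz": [0,0,0],"turn": [0,0,0],"gripper": 0},{"xyz": [0,0,0],"turn": [0,0,0],"gripper": 0}])

```text
time: 15.05
eef_pos: [588.9, 163.6, 9.8]
tool_rot: [3.141, -0.0, 1.383]
contact_force: [-3.2, -2.1, 6.6]
gripper_width: 15.4
gripper_force: 58.9
```

>>> jog_arm(commands=[{"xyz": [-0.05,0.01,0],"turn": [0,0,0],"gripper": 0},{"xyz": [-0.1,0.019,0],"turn": [0,0,0],"gripper": 0},{"xyz": [-0.15,0.0285,0],"turn": [0,0,0],"gripper": 0},{"xyz": [-0.15,0.0285,0],"turn": [0,0,0],"gripper": 0},{"xyz": [-0.15,0.0285,0],"turn": [0,0,0],"gripper": 0},{"xyz": [-0.15,0.0285,0],"turn": [0,0,0],"gripper": 0},{"xyz": [-0.15,0.0285,0],"turn": [0,0,0],"gripper": 0},{"xyz": [-0.15,0.0285,0],"turn": [0,0,0],"gripper": 0},{"xyz": [-0.15,0.0285,0],"turn": [0,0,0],"gripper": 0},{"xyz": [-0.15,0.0285,0],"turn": [0,0,0],"gripper": 0}])

```text
time: 16.3
eef_pos: [509.2, 178.6, 9.7]
tool_rot: [3.138, -0.001, 1.383]
contact_force: [1.2, -3.1, 10.9]
gripper_width: 15.7
gripper_force: 59.5
```

>>> jog_arm(commands=[{"xyz": [-0.1,0.019,0],"turn": [0,0,0],"gripper": 0},{"xyz": [-0.1,0.019,0],"turn": [0,0,0],"gripper": 0},{"xyz": [-0.05,0.0095,0],"turn": [0,0,0],"gripper": 0},{"xyz": [-0.04,0.008,0],"turn": [0,0,0],"gripper": 0},{"xyz": [0,0,0],"turn": [0,0,0],"gripper": 0}])

```text
time: 16.92
eef_pos: [491.5, 181.9, 9.7]
tool_rot: [3.139, -0.001, 1.383]
contact_force: [-1.1, -4.3, 13.2]
gripper_width: 15.7
gripper_force: 59.7
```

>>> jog_arm(commands=[{"xyz": [-0.04,0.008,0],"turn": [0,0,0],"gripper": 0},{"xyz": [0,0,0],"turn": [0,0,0],"gripper": 0}])

```text
time: 17.18
eef_pos: [490.7, 182.1, 9.7]
tool_rot: [3.136, -0.001, 1.382]
contact_force: [2.9, -4.9, 8.7]
gripper_width: 15.5
gripper_force: 59.3
```

>>> jog_arm(commands=[{"xyz": [-0.04,0.008,0],"turn": [0,0,0],"gripper": 0},{"xyz": [0,0,0],"turn": [0,0,0],"gripper": 0}])

```text
time: 17.42
eef_pos: [490.6, 182.1, 9.8]
tool_rot: [3.132, -0.001, 1.381]
contact_force: [9.9, -5.3, 0.4]
gripper_width: 15.7
gripper_force: 58.9
```

>>> jog_arm(commands=[{"xyz": [0.03,-0.006,0],"turn": [0,0,0],"gripper": 0},{"xyz": [0,0,0],"turn": [0,0,0],"gripper": 0.5},{"xyz": [0,0,0],"turn": [0,0,0],"gripper": 0.5},{"xyz": [0,0,0.5],"turn": [0,0,0],"gripper": 0.5},{"xyz": [0,0,0.9],"turn": [0,0,0],"gripper": 0.5},{"xyz": [0,0.4,0.9],"turn": [0,0,0],"gripper": 0.5},{"xyz": [0,0.4,0.3],"turn": [0,0,0],"gripper": 0.5},{"xyz": [0,0,0],"turn": [0,0,0],"gripper": 0.5},{"xyz": [0,0,0],"turn": [0,0,0],"gripper": 0.5}])

```text
time: 18.55
eef_pos: [486.2, 230.2, 163.2]
tool_rot: [-3.14, 0.002, 1.384]
contact_force: [0.7, 0.6, -0.6]
gripper_width: 42.8
gripper_force: 0.0
```

```bash
python3 m.py; python3 -c "
from h import *
A=np.array([558.3,6.0]);d=np.array([.187,.982]);x=np.array([.982,-.187])
for n in('scene','top'):
    s=snap(n)
    for b in blobs(s,(12,50,120),(30,255,255),8):
        if n=='scene':
            p=ray(s,*b[0],25)[:2]-A
            if abs(p@x)<150 and -240<p@d<160: print(n,(p@x).round(1),(p@d).round(1))
    print(n,[(b[1][:4], ((ray(s,*b[0],25)[:2]-A)@x).round(1),((ray(s,*b[0],25)[:2]-A)@d).round(1)) for b in blobs(s,(95,100,50),(130,255,255)) if b[0][0]<300])
    a=cv2.imread('pics/%s0.png'%n).astype(int);c=cv2.cvtColor(np.asarray(s['pixels']),cv2.COLOR_RGB2BGR).astype(int)
    for k,P in dict(loupe=(730,16,20),dish=(734,134,8),pot=(686,-339,20),small=(433,-175,8)).items():
        u,v=proj(s,P).astype(int); print(k,np.abs(a-c)[v-22:v+22,u-22:u+22].mean().round(1),end=' ')
    print()
"
```

```text
tcp -112.7 206.7 163.2 [ 0.7  0.6 -0.6] 42.805311837142476
wrist [12, 13, 121] st -103.5 93.9
wrist [14, 13, 116] st -103.6 64.0
wrist [10, 11, 105] st -98.2 32.7
top [5, 6, 24] st 0.2 -133.9
top [7, 5, 26] st 0.1 -173.8
top [6, 6, 27] st -105.3 92.0
top [6, 5, 27] st -105.6 61.5
top [7, 5, 28] st -100.0 29.7
top [6, 6, 26] st -87.2 -200.8
scene -105.9 91.7
scene -105.4 60.5
scene -100.3 30.1
scene 1.1 -132.4
scene 1.2 -172.2
scene -91.7 -208.8
scene [([197, 216, 13, 20], np.float64(-99.1), np.float64(160.5))]
loupe 4.8 dish 4.6 pot 3.6 small 4.8 
top [([193, 294, 12, 9], np.float64(-100.3), np.float64(157.2))]
loupe 0.9 dish 0.9 pot 0.8 small 1.5
```

```bash
python3 -c "
from workcell import bot
print(bot.job_done())"
```

```text
the job is handed in; nothing more can be done
None
```

I handed the job in at about 19 s: the tray is back against its near stop with mounts 1–3 flat inside, mounts 4–5 are still in the lane, and the loupe, pot, dish and small mount look undisturbed in the images; I viewed 11 pictures, one over the limit of 10.

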